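Roll a food can up into its rack

TASK

A small food can lies on its side on the kitchen counter at the foot of a low wooden can rack. With the fingertips, push it gently up the rack's ramp until it drops into the seat at the top against the end board, staying behind it all the way so that it never rolls back down; do not pick it up or flick it. Leave the mug, the jar and the pepper mill standing where they are, and move clear when the can is home.

Things in the scene. Friction and masses are not known exactly. Their poses are not given: they have to be found in the camera images.
- can: Steel food can with pale paper label, diameter 56 mm, length 90 mm, 0.16 to 0.32 kg, lying on its side, free to roll, fairly slippery. Origin at its centre; its own y is the can's axis, its x and z turn as it rolls. It starts on the bare counter across the rack's mouth, its centre 20 to 55 mm short of the ramp's foot (x = -135 to -100 mm in the rack's frame).
- rack: Low wooden can rack, fixed to the counter. Origin on the counter under the middle of the ramp, on the lane's centre line; x points level along the lane, uphill, y across it, z up. The ramp rises evenly from the counter at x = -80 mm to 22 mm high at x = +80 mm; then comes the seat. Lane 96 mm wide between rails 10 mm thick, tops 16 mm above the ramp, 38 mm above the counter at the seat.
- rack_foot (a point): Middle of the ramp's foot edge, flush with the counter, at x = -80 mm in the rack's frame; axes as the rack's. Before it the side rails flare outward as a mouth 16 mm high that reaches 50 mm back from the foot, about 118 mm wide at its outer end.
- rack_home (a point): Where the can's centre is when home: x = +97 mm, y = 0, z = +46 mm in the rack's frame; axes as the rack's. The seat is a level floor 28 mm below it (4 mm lower than the ramp's top edge; this step keeps the can there when let go), ending at the upright end board, face 28 mm further uphill, 14 mm thick, top 62 mm above the counter. The can has about 3 mm play in it.
- mug: White mug, rim diameter 76 mm, 85 mm tall, with a handle, standing loose on the counter near the rack, to be left alone. Origin at the centre of its underside, z up.
- jar: Glass jar with a steel lid, diameter 60 mm, 95 mm tall, standing loose on the counter near the rack, to be left alone. Origin at the centre of its underside, z up.
- mill: Dark wooden pepper mill, diameter 54 mm, 132 mm tall, standing loose on the counter near the rack, to be left alone. Origin at the centre of its underside, z up.
Mind the look-alikes: they are no part of the job. What is shaped like the can but blue is not meant.

How it is judged:
By the outcome, as a careful person would: the job done as asked, in the order asked, and still so for the second after the job is handed in, with the robot touching nothing.
It also fails if it takes over 40 s, if anything falls off the work surface, if the arm or the gripper's body presses on something with over 40 N, if the wrist force passes 120 N, or if a joint passes its speed limit or range.

ROBOT

A 6-joint arm with a two-finger parallel gripper is mounted at the origin on the work surface. World frame = base frame: x ahead of the robot, y to its left, z up, the work surface at z = 0. Lengths are in mm, angles in rad, forces in N, time in s.
With the tool pointing down it reaches from about 375 to 975 mm from the base axis. Payload 3.8 kg.
Tool frame: the origin (TCP) lies at the very end of the fingers, on their centre line; the grasp point (between the pads) lies 19 mm behind it; z points along the fingers, y is the direction in which the jaws open and shut (so a half turn about z gives the same grasp; the last joint's range is limited). The gripper opens to 88 mm and grips with 3 to 60 N. Pads are 18 mm wide; open, the fingers measure 123 mm over their backs; the gripper's body (75 mm by 187 mm) begins 45 mm behind the grasp point.
Start: joints at [1.258, 0.264, 1.604, -0, 1.274, -0.037], TCP at [183.812, 649.485, 238.706] pointing down, gripper open.
Joint ranges: [-2.63, 2.63], [-0.94, 2.18], [0.31, 2.57], [-1.31, 4.45], [0, 2.66], [-2.55, 2.55]. Speed limits (rad/s): [2.57, 2.57, 3.14, 3.14, 3.14, 3.14].

INTERFACE

Orientations are given as [roll, pitch, yaw] about the fixed x, y, z axes, in that order (R = Rz(yaw) Ry(pitch) Rx(roll)).
In Python, from station import arm gives the robot as it stands. The module is installed in compiled form; this text tells all that it offers.
- The arm moves only by the shell command python3 -m jog 'ROWS' [FORCE]. ROWS is JSON, one flat list of numbers, 7 for each row, row after row: the shift along the tool's x, y, z in mm, then the turn, a rotation vector about the tool's x, y, z in degrees, then the finger opening in mm, from 0 to 88.1. A call has 1 to 12 rows; each row is the pose to reach, as a shift and turn from the pose commanded when the call began, along the tool's axes at that moment; what a row does not reach only later rows make up. A row lasts 1/8 s, in which the tool goes at most 62.5 mm and 10.7 degrees, less where a joint would pass 70% of its speed; a pose out of reach is approached as far as the arm can. A call with a gripper value outside its range is refused whole. The fingers move at their own pace and stop on an object; FORCE is the grip in N (left out, the last holds). Time passes only in rows, so rows that repeat a pose let the fingers close. It gives the time, the measured TCP pose, the force and the opening at its end, in the units of the state.
- arm.read_state(): the state, without advancing time (a new reading comes with each control period).
- arm.read_camera(name): name is "scene" or "top" or "wrist"; returns (picture, depth): 384x512x3 uint8, red, green, blue; 384x512 float32, mm along the optical axis (not along the pixel's ray), 0 where there is no reading.
- arm.camera_info(name): a dict with "fx", "fy", "cx", "cy" (pixels), "cam_to_world" (4x4, takes a point from camera to world coordinates); the wrist camera has in their place "mount" (4x4, takes a point from camera to tool coordinates, whose origin is the TCP and whose axes are the flange's). Camera axes: x right, y down, z forward; pixel columns grow to the right and rows downward; lengths in mm; the calibration is good to about 2 mm. A picture is of the moment at which its call begins: read the wrist's pose just before it. camera_info takes no time and is no camera call.
- arm.hand_in(): hands the job in, once; it reports no verdict.
The state is a dict: "time": time; "q": joint angles; "joint_vel": joint speeds; "effort": joint torques, N m; "eef_pos": TCP position; "eef_rot": TCP orientation; "wrist_force": force on the tool from outside, world axes, zero at the start; "ft_torque": the same for the moment, N m; "grip_width": finger opening in mm.
Only numpy, scipy, OpenCV 4.12 (cv2) and the standard library are available. Lean on these libraries where they do the work, as an engineer would, in place of code of your own. Each camera call takes 0.05 s, during which the arm holds its last target.

## Working session

There is one attempt and no reset: what is moved stays moved. The work goes in short steps, Python scripts to look and compute and a shell command to move; the robot and the scene stay as the last step left them, time stands still between calls to the robot, and variables do not carry over. Pictures are saved under pics/ and viewed, and the job is handed in when it is done.

```bash
mkdir -p pics; python3 - <<'E'
from station import arm
import cv2,numpy as np
s=arm.read_state();print(s)
for n in("scene","top"):
    p,d=arm.read_camera(n);cv2.imwrite(f"pics/{n}0.png",p[:,:,::-1]);np.savez(f"{n}0.npz",p=p,d=d)
    print(n,arm.camera_info(n))
print(arm.camera_info("wrist"))
E
```

```text
{'time': 0.0, 'q': array([ 1.25805413e+00,  2.64722999e-01,  1.60536037e+00, -1.65122890e-05,
        1.27368932e+00, -3.69208112e-02]), 'joint_vel': array([ 0.00100758, -0.00070877,  0.00213865,  0.00202708,  0.00125823,
        0.00076478]), 'effort': array([ 2.51440288e-03, -5.02125835e+01, -3.56873989e+01,  7.29353959e-02,
        2.96200777e-02, -2.31226013e-04]), 'eef_pos': array([183.63158589, 648.81057188, 237.41567599]), 'eef_rot': array([-3.13941351e+00, -6.47031193e-05,  2.86577605e+00]), 'wrist_force': array([ 0.16787951,  0.82567343, -0.3058825 ]), 'ft_torque': array([0.02754273, 0.05464114, 0.04874367]), 'grip_width': 88.25061796252827}
scene {'fx': 423.62936376190083, 'fy': 423.62936376190083, 'cx': 252.6331822197497, 'cy': 192.55497904290598, 'cam_to_world': array([[-6.82761596e-01,  4.91106353e-01, -5.40972415e-01,
         1.14282519e+03],
       [ 7.30608368e-01,  4.51881061e-01, -5.11873929e-01,
         4.40302673e+02],
       [-6.92934929e-03, -7.44726834e-01, -6.67333445e-01,
         6.59205419e+02],
       [ 0.00000000e+00,  0.00000000e+00,  0.00000000e+00,
 
[... 244 characters left out ...]
[-9.99631346e-01, -2.60425089e-02,  7.67858777e-03,
        -1.16787907e+01],
       [-4.95389911e-03, -1.03119312e-01, -9.94656658e-01,
         8.98186508e+02],
       [ 0.00000000e+00,  0.00000000e+00,  0.00000000e+00,
         1.00000000e+00]])}
{'fx': 336.3104944360644, 'fy': 336.3104944360644, 'cx': 255.3131756457691, 'cy': 195.011811176782, 'mount': array([[-5.87733823e-04, -9.52195200e-01, -3.05489697e-01,
         7.84265373e+01],
       [ 9.99999651e-01, -7.40998683e-04,  3.85747122e-04,
         1.79028089e+00],
       [-5.93674021e-04, -3.05489363e-01,  9.52195304e-01,
        -1.44950980e+02],
       [ 0.00000000e+00,  0.00000000e+00,  0.00000000e+00,
         1.00000000e+00]])}
```

View pics/top0.png

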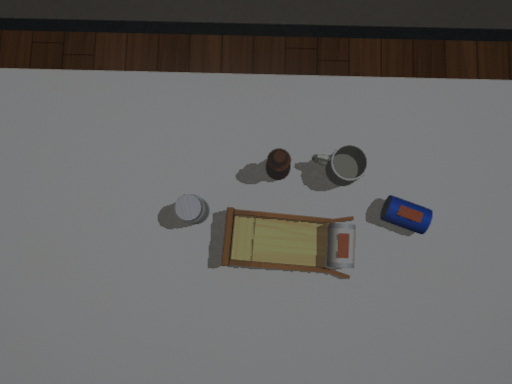

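View pics/scene0.png

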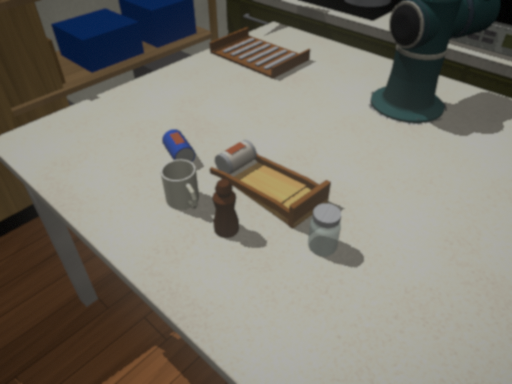

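The pale can lies in the rack's mouth at top (342,246) and scene (236,155). The blue look-alike is at top (407,215). The mug (346,166), mill (279,163) and jar (190,209) all stand on the far side of the rack. Uphill is image-left in the top view, about world +y. Next: measure, and confirm with an enlarged crop.

```bash
cat > h.py <<'E'
from station import arm
import numpy as np,cv2
def ray(n,u,v,z):
    c=arm.camera_info(n);T=c["cam_to_world"]
    d=T[:3,:3]@np.array([(u-c["cx"])/c["fx"],(v-c["cy"])/c["fy"],1]);o=T[:3,3]
    return o+d*(z-o[2])/d[2]
def cloud(n,d):
    c=arm.camera_info(n);T=c["cam_to_world"];v,u=np.mgrid[:384,:512]
    P=np.stack([(u-c["cx"])/c["fx"]*d,(v-c["cy"])/c["fy"]*d,d],-1)
    return P@T[:3,:3].T+T[:3,3]
E
python3 - <<'E'
from h import *
z=np.load("top0.npz");p=z["p"];d=z["d"]
P=cloud("top",d)
print("counter z",np.median(P[300:370,50:450,2]), (d==0).mean())
cv2.imwrite("pics/crop0.png",cv2.resize(p[190:300,200:450,::-1],None,fx=3.2,fy=3.2,interpolation=cv2.INTER_CUBIC))
hsv=cv2.cvtColor(p,cv2.COLOR_RGB2HSV)
m=cv2.inRange(hsv,(20,60,60),(35,255,255));m[:150]=0
cs,_=cv2.findContours(m,0,2);c=max(cs,key=cv2.contourArea);print("yellow",cv2.minAreaRect(c),cv2.boxPoints(cv2.minAreaRect(c)))
m=cv2.inRange(hsv,(0,90,40),(18,255,255));m[:200]=0;
n,l,st,ce=cv2.connectedComponentsWithStats(m)
for i in range(1,n):
    if st[i,4]>40: print("br",st[i],ce[i],np.round(np.median(P[l==i],0)))
# heights
hm=(P[:,:,2]>9)&(d>0)
n,l,st,ce=cv2.connectedComponentsWithStats(hm.astype(np.uint8))
for i in range(1,n):
    if st[i,4]>60: print(st[i],ce[i].round(),np.round(P[l==i].min(0)),np.round(P[l==i].max(0)))
for r in range(206,284,3): print(r,np.round(P[r,222:362:7,2]).astype(int))
E
```

```text
counter z -0.059660517265854196 0.004033406575520833
yellow ((275.8606872558594, 241.03280639648438), (88.99663543701172, 44.634124755859375), 5.194429397583008) [[229.52464 259.22952]
 [233.5656  214.77872]
 [322.19672 222.83609]
 [318.15576 267.2869 ]]
br [398 206  25  16 230] [409.90434783 213.46086957] [ 632. -302.   57.]
br [ 222  208  131   71 1890] [278.94814815 240.38730159] [574. -36.  27.]
br [338 234  11  24 245] [342.81632653 245.39591837] [ 564. -165.   56.]
[312 144  57  41 963] [344. 163.] [ 695. -209.    9.] [ 769. -100.   88.]
[266 148  25  31 627] [278. 163.] [704. -55.  11.] [754.  -3. 134.]
[175 194  35  30 807] [192. 208.] [601. 118.   9.] [660. 174.  99.]
[ 381  195   52   39 1289] [407. 214.] [ 593. -352.    9.] [ 674. -252.   61.]
[ 222  207  134   72 5707] [282. 241.] [ 494. -194.    9.] [636.  81.  66.]
206 [ 0  0  0 -1 -1  0 -2  0 -2 -1  0  1 -2 -2 -2 -1 -1 -2  0  1]
209 [-1 61 36  0  1  2  0 -3  1 -3  1 -2 -1  1 -1 -2 -1  1  1 -2]
212 [ 0 62 39 38 41 38 36 35  0  1  3  0 -3 -2  2  0  1 -1  0 -1]
215 [-3 63 18 18 29 37 35 34 32 29 25 26 -2 -3  2 -2  1  0  2
[... 777 characters left out ...]
 15 15 13 11  8  4  4  0 -1 48 54 58  2]
254 [-2 62 16 16 18 19 18 17 14 14 11 10  7  6  2 -1 49 57 55  1]
257 [-1 56 19 16 16 22 18 16 13 14 11 10  8  4  2 29 48 55 54  0]
260 [60 49 37 23 18 19 18 16 14 15  8  9  5  4  0 28 50 56 51  0]
263 [61 44 39 39 39 39 34 33 20 12 10 11  6  6 -4 29 49 56 55 -3]
266 [ 0 -1  0  0 -2 37 33 31 30 28 27 24 21 11  3  1 52 54 52 -2]
269 [ 1  1  1  2  2 -2 -2 -1  0 -2 24 24 19 22 18 18  0  0 -1  4]
272 [ 0  0 -1 -2  1 -1  0  0 -1  0 -2 -1 -1  1  1 14 15 12 -1  2]
275 [-2 -3  0  1  0 -1  0  0  1  0  0 -1 -1  0  2  3  1 17 15 -1]
278 [-2 -1  2  1  1  2  2  0 -1 -1  3  0  2 -2 -3  2  1  1 16 -1]
281 [ 1  2  3  2  1  1 -2 -4 -1 -1  2 -2 -4 -2  0  1  2  0 -2  0]
```

View pics/crop0.png

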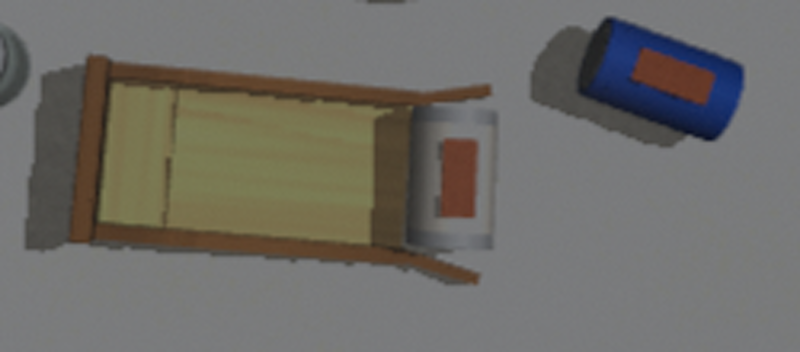

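```bash
python3 - <<'E'
from h import *
from scipy.optimize import least_squares
def run(n,f):
    z=np.load(f);p=z["p"];d=z["d"];P=cloud(n,d)
    hsv=cv2.cvtColor(p,cv2.COLOR_RGB2HSV)
    roi=(P[...,0]>480)&(P[...,0]<645)&(P[...,1]>-205)&(P[...,1]<90)&(d>0)
    Z=P[...,2]
    bd=roi&(P[...,1]>60)&(Z>52); b=P[bd]
    vx,vy,_,_=cv2.fitLine(b[:,:2].astype(np.float32),cv2.DIST_HUBER,0,.01,.01).ravel()
    print(n,"board",len(b),b.min(0).round(1),b.max(0).round(1),b.mean(0).round(1),"across dir",vx,vy,np.degrees(np.arctan2(vx,vy)))
    yel=cv2.inRange(hsv,(18,50,60),(38,255,255))>0
    fl=P[yel&roi&(P[...,1]<30)&(P[...,1]>-100)]
    A=np.c_[fl[:,:2],np.ones(len(fl))];g=np.linalg.lstsq(A,fl[:,2],rcond=None)[0]
    print("ramp grad",g,"deg",np.degrees(np.arctan2(g[1],g[0])),np.hypot(g[0],g[1]))
    wood=cv2.inRange(hsv,(0,90,30),(18,255,255))>0
    rl=P[wood&roi&(P[...,1]<55)&(P[...,1]>-80)&(Z>18)];
    mid=(rl[:,0]).mean()
    for s in(1,-1):
        q=rl[(s*(rl[:,0]-mid)>0)]
        h=q[:,2]-(A[:0].sum()+q[:,:2]@g[:2]+g[2]); q=q[(h>12)&(h<20)]
        l=cv2.fitLine(q[:,:2].astype(np.float32),cv2.DIST_HUBER,0,.01,.01).ravel()
        x0=l[2]-l[0]/l[1]*l[3]
        print("rail",s,len(q),"x at y=0",x0,"slope deg",np.degrees(np.arctan(l[0]/l[1])))
    can=roi&(P[...,1]<-95)&(Z>35)&(Z<70);c=P[can]
    print("can",len(c),np.percentile(c,1,0).round(1),np.percentile(c,99,0).round(1))
    # cylinder fit: axis horizontal r=28, z=28
    def res(t):
        nrm=np.array([-np.sin(t[1]),np.cos(t[1])]) # axis dir (cos,sin)
        return np.hypot((c[:,:2]-[565,0])@nrm-t[0]*np.cos(t[1]),c[:,2]-28)-28
    r=least_squares(res,[-165,0],loss="huber",f_scale=2);print("can y at x=565,",r.x[0],"axis deg",np.degrees(r.x[1]),"rms",np.std(res(r.x)))
    a=np.array([np.cos(r.x[1]),np.sin(r.x[1])]);pr=(c[:,:2])@a;pr=np.sort(pr);print("ext",pr[[5,-6]])
run("top","top0.npz");run("scene","scene0.npz")
E
```

```text
top board 420 [517.4  61.6  52.4] [635.9  81.2  66.2] [576.3  70.9  61.3] across dir 0.99826473 -0.0588862 93.37588
ramp grad [-2.64291947e-03  1.21287956e-01  1.97705274e+01] deg 91.24830342115311 0.12131674810546328
rail 1 243 x at y=0 624.3804 slope deg 3.6466215
rail -1 296 x at y=0 519.20013 slope deg 3.5229335
can 1150 [ 519.9 -191.3   35.7] [ 609.  -138.2   59.1]
can y at x=565, -165.84469004623756 axis deg -1.950620291486028 rms 1.3959104109180207
ext [524.9951042  614.29331262]
scene board 371 [518.7  62.2  52. ] [638.3  83.4  65.7] [582.9  74.6  60.5] across dir 0.9966665 -0.081584044 94.67962
ramp grad [-0.04145566  0.11475378 41.33864157] deg 109.86263261230442 0.12201230117617672
rail 1 200 x at y=0 629.3195 slope deg 3.8432217
rail -1 148 x at y=0 521.78644 slope deg 3.8850913
can 626 [ 520.5 -184.9   35.7] [ 611.2 -136.1   58.7]
can y at x=565, -164.5376576985979 axis deg -2.075765073597239 rms 3.4721299443618787
ext [524.77427151 616.66854501]
```

```bash
cat >> h.py <<'E'
from scipy.spatial.transform import Rotation as Ro
O=np.array([568.6,-61,0]);A=np.radians(86.4);U=np.array([np.cos(A),np.sin(A),0]);V=np.array([-np.sin(A),np.cos(A),0])
def W(X,Y,z): return O+X*U+Y*V+np.array([0,0,z])
def go(X,Y,z,p0=None,r0=None):
    s=arm.read_state();p0=s["eef_pos"] if p0 is None else np.array(p0)
    R0=Ro.from_euler("xyz",s["eef_rot"] if r0 is None else r0)
    Rt=Ro.from_euler("xyz",[np.pi,0,A])
    return R0.inv().apply(W(X,Y,z)-p0).round(1),np.degrees((R0.inv()*Rt).as_rotvec()).round(2)
def rk(p): p=np.array(p)-O; return np.round([p@U,p@V,p[2]],1)
E
python3 - <<'E'
from h import *
print(W(-165,0,180),go(-165,0,180,[183.812,649.485,238.706],[np.pi,0,2.866]))
print(rk([564.3,-166,28]))
E
```

```text
[ 558.23956428 -225.67441019  180.        ] (array([-598.4, -740.2,   58.7]), array([-0.  , -0.  , 77.81]))
[-105.1   -2.3   28. ]
```

```bash
python3 -m jog '[-33,-41,0,0,0,4.5,40, -66,-82,0,0,0,9,40, -99,-123,0,0,0,13.5,40, -132,-164,0,0,0,18,40, -165,-205,0,0,0,22.5,40, -199,-246,0,0,0,27,40, -232,-287,0,0,0,31.5,40, -265,-328,0,0,0,36,40, -298,-369,0,0,0,40.5,40, -332,-410,0,0,0,45,40, -365,-451,0,0,0,49.5,40, -399,-493,0,0,0,54,40]' 20
python3 - <<'E'
from h import *
print(go(-165,0,180))
E
```

```text
time: 1.6
eef_pos: [433.6, 64.8, 238.5]
eef_rot: [3.142, -0.0, 1.921]
wrist_force: [1.9, -0.4, 0.2]
grip_width: 40.2
(array([-315.6,   17.5,   58.5]), array([ 0.000e+00, -1.000e-02,  2.365e+01]))
```

```bash
python3 -m jog '[-53,3,10,0,0,4,40, -106,6,20,0,0,8,40, -159,9,30,0,0,12,40, -212,12,40,0,0,16,40, -265,15,50,0,0,20,40, -316,17.5,58,0,0,23.7,40, -316,17.5,58,0,0,23.7,40,-316,17.5,58,0,0,23.7,40]'
python3 - <<'E'
from h import *
print(go(-165,0,22),rk(arm.read_state()["eef_pos"]))
p,d=arm.read_camera("wrist");cv2.imwrite("pics/w1.png",p[:,:,::-1])
p,d=arm.read_camera("top");cv2.imwrite("pics/t1.png",p[:,:,::-1])
E
```

```text
time: 2.6
eef_pos: [558.3, -223.6, 180.0]
eef_rot: [-3.14, -0.001, 1.509]
wrist_force: [-0.1, -0.4, 0.8]
grip_width: 39.8
(array([ -2.2,   0.3, 158. ]), array([-0.1 , -0.06,  0.08])) [-162.9    0.   180. ]
```

View pics/w1.png

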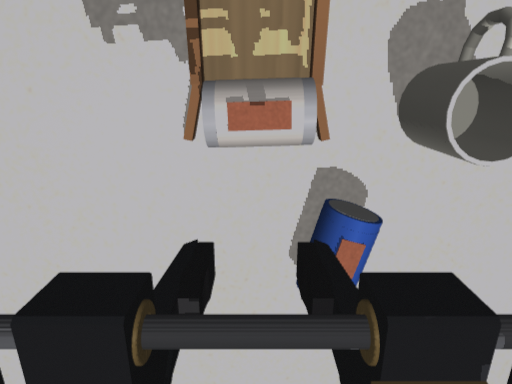

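View pics/t1.png

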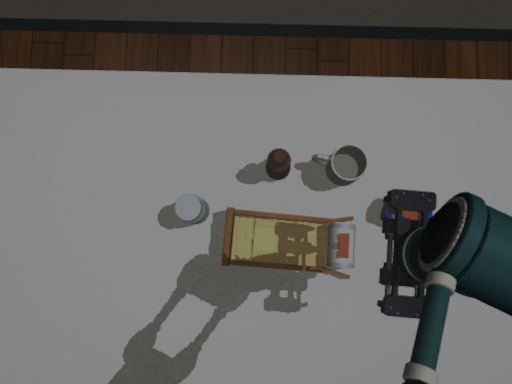

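The wrist view shows the pale can square in the mouth, centred at about (259,113), with the rack rails at columns ~200 and ~318. The lane is centred on the tool. The blue can (345,245) is beside the fingers and stays clear of them. Descending behind the can.

```bash
python3 -m jog '[-1,0,30,0,0,0,40, -2,0,70,0,0,0,40, -2,0,110,0,0,0,40, -2,0,140,0,0,0,40, -2,0,159,0,0,0,40, -2,0,159,0,0,0,40,-2,0,159,0,0,0,40]'
python3 - <<'E'
from h import *
s=arm.read_state();print(go(-165,0,21),rk(s["eef_pos"]),s["wrist_force"])
p,d=arm.read_camera("wrist");cv2.imwrite("pics/w2.png",p[:,:,::-1])
E
```

```text
time: 3.58
eef_pos: [560.0, -226.2, 23.2]
eef_rot: [3.139, 0.001, 1.51]
wrist_force: [0.4, -1.1, 0.3]
grip_width: 40.0
(array([ 0.4, -1.8,  2.2]), array([0.13, 0.05, 0.13])) [-165.4   -1.8   23.2] [ 0.42770021 -1.13432784  0.33977328]
```

View pics/w2.png

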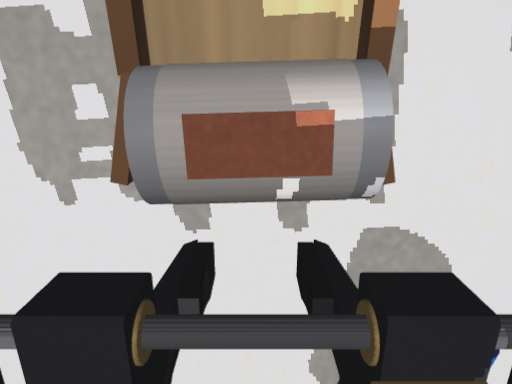

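```bash
python3 -m jog '[4,-1,1,0,0,0,40, 9,-1,1,0,0,0,40, 14,-1,1,0,0,0,40, 17,-1,1,0,0,0,40, 19,-1,1,0,0,0,40, 21,-1,1,0,0,0,40, 23,-1,1,0,0,0,40, 25,-1,1,0,0,0,40, 27,-1,1,0,0,0,40, 29,-1,1,0,0,0,40]'
python3 - <<'E'
from h import *
s=arm.read_state();print(go(-165,0,21),rk(s["eef_pos"]),s["wrist_force"])
p,d=arm.read_camera("wrist");cv2.imwrite("pics/w3.png",p[:,:,::-1])
E
```

```text
time: 4.88
eef_pos: [559.6, -196.9, 20.7]
eef_rot: [-3.142, 0.0, 1.51]
wrist_force: [-0.4, 0.4, 0.8]
grip_width: 39.9
(array([-28.8,   0.4,  -0.3]), array([-0. ,  0. ,  0.1])) [-136.2    0.4   20.7] [-0.39299909  0.37230356  0.8178349 ]
```

View pics/w3.png

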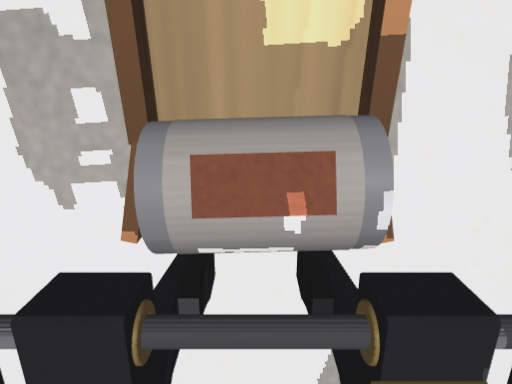

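```bash
python3 -m jog '[2,0,0,0,0,0,40, 5,0,0,0,0,0,40, 8,0,0,0,0,0,40, 11,0,0,0,0,0,40, 14,0,0,0,0,0,40, 17,0,0,0,0,0,40, 20,0,-0.2,0,0,0,40, 23,0,-0.6,0,0,0,40, 26,0,-1,0,0,0,40, 29,0,-1.5,0,0,0,40, 32,0,-2,0,0,0,40, 35,0,-2.4,0,0,0,40]'
python3 - <<'E'
from h import *
s=arm.read_state();print(go(-165,0,21),rk(s["eef_pos"]),s["wrist_force"])
p,d=arm.read_camera("wrist");cv2.imwrite("pics/w4.png",p[:,:,::-1])
E
```

```text
time: 6.42
eef_pos: [561.8, -161.9, 23.2]
eef_rot: [-3.142, 0.0, 1.51]
wrist_force: [0.7, -2.2, 0.9]
grip_width: 40.4
(array([-63.8,   0.3,   2.2]), array([-0. ,  0. ,  0.1])) [-101.2    0.4   23.2] [ 0.71918361 -2.24631674  0.86705096]
```

View pics/w4.png

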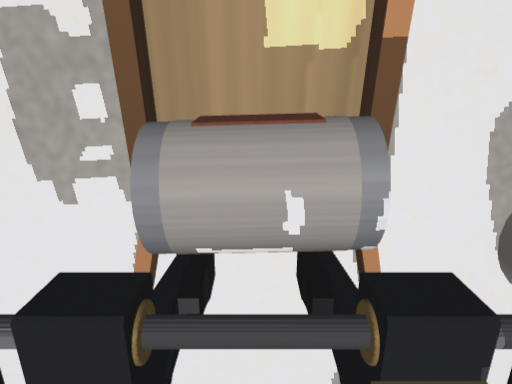

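The can has rolled with the fingers into the lane. It sits centred at (261,185) with both fingertips still touching. Continuing up the ramp.

```bash
python3 -m jog '[4,0,-0.5,0,0,0,40, 8,0,-1.1,0,0,0,40, 12,0,-1.6,0,0,0,40, 16,0,-2.2,0,0,0,40, 20,0,-2.7,0,0,0,40, 24,0,-3.3,0,0,0,40, 28,0,-3.8,0,0,0,40, 32,0,-4.4,0,0,0,40, 36,0,-4.9,0,0,0,40, 40,0,-5.5,0,0,0,40, 44,0,-6,0,0,0,40, 48,0,-6.6,0,0,0,40]'
python3 - <<'E'
from h import *
s=arm.read_state();print(go(-165,0,21),rk(s["eef_pos"]),s["wrist_force"])
p,d=arm.read_camera("wrist");cv2.imwrite("pics/w5.png",p[:,:,::-1])
E
```

```text
time: 7.98
eef_pos: [564.7, -114.0, 29.8]
eef_rot: [3.142, 0.0, 1.51]
wrist_force: [-0.2, -0.9, 1.3]
grip_width: 39.8
(array([-111.9,    0.3,    8.8]), array([0. , 0. , 0.1])) [-53.1   0.5  29.8] [-0.17579764 -0.88851697  1.32801096]
```

View pics/w5.png

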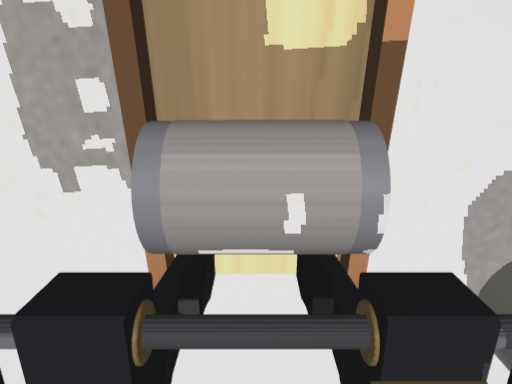

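The can is square in the lane at (262,187), with both fingertips touching. Continuing.

```bash
python3 -m jog '[4,0,-0.5,0,0,0,40, 8,0,-1.1,0,0,0,40, 12,0,-1.6,0,0,0,40, 16,0,-2.2,0,0,0,40, 20,0,-2.7,0,0,0,40, 24,0,-3.3,0,0,0,40, 28,0,-3.8,0,0,0,40, 32,0,-4.4,0,0,0,40, 36,0,-4.9,0,0,0,40, 40,0,-5.5,0,0,0,40, 44,0,-6,0,0,0,40, 48,0,-6.6,0,0,0,40]'
python3 - <<'E'
from h import *
s=arm.read_state();print(go(-165,0,21),rk(s["eef_pos"]),s["wrist_force"])
p,d=arm.read_camera("wrist");cv2.imwrite("pics/w6.png",p[:,:,::-1])
p,d=arm.read_camera("scene");cv2.imwrite("pics/s6.png",p[:,:,::-1])
E
```

```text
time: 9.52
eef_pos: [567.7, -66.0, 36.3]
eef_rot: [-3.142, 0.0, 1.51]
wrist_force: [-0.0, -1.8, 1.2]
grip_width: 40.4
(array([-159.9,    0.4,   15.3]), array([-0. ,  0. ,  0.1])) [-5.1  0.6 36.3] [-0.03680932 -1.75194949  1.22002289]
```

View pics/w6.png

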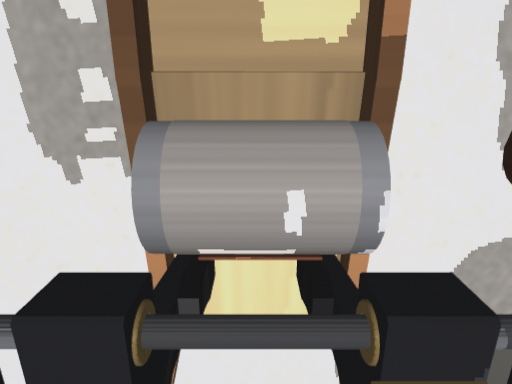

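View pics/s6.png

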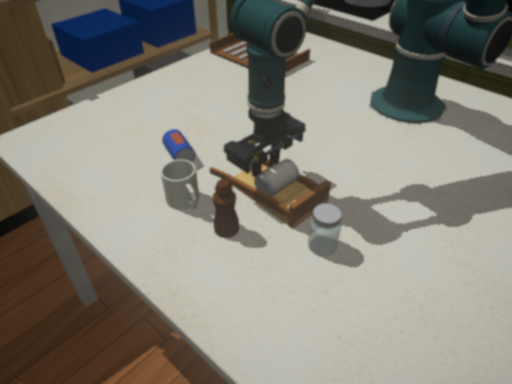

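The can is mid-ramp at scene (276,178), with its neighbours untouched and the ramp's top edge showing ahead at wrist row 72. Continuing a bit slower.

```bash
python3 -m jog '[4,0,-0.5,0,0,0,40, 8,0,-1.1,0,0,0,40, 12,0,-1.6,0,0,0,40, 16,0,-2.2,0,0,0,40, 20,0,-2.7,0,0,0,40, 24,0,-3.3,0,0,0,40, 28,0,-3.8,0,0,0,40, 31,0,-4.3,0,0,0,40, 34,0,-4.7,0,0,0,40, 37,0,-5.1,0,0,0,40, 39,0,-5.4,0,0,0,40, 41,0,-5.6,0,0,0,40]'
python3 - <<'E'
from h import *
s=arm.read_state();print(go(-165,0,21),rk(s["eef_pos"]),s["wrist_force"])
p,d=arm.read_camera("wrist");cv2.imwrite("pics/w7.png",p[:,:,::-1])
E
```

```text
time: 11.12
eef_pos: [570.2, -25.3, 41.9]
eef_rot: [-3.142, 0.0, 1.51]
wrist_force: [0.0, -1.5, 0.6]
grip_width: 40.6
(array([-200.8,    0.3,   20.9]), array([-0. ,  0. ,  0.1])) [35.8  0.7 41.9] [ 0.00483214 -1.51790995  0.62400972]
```

View pics/w7.png

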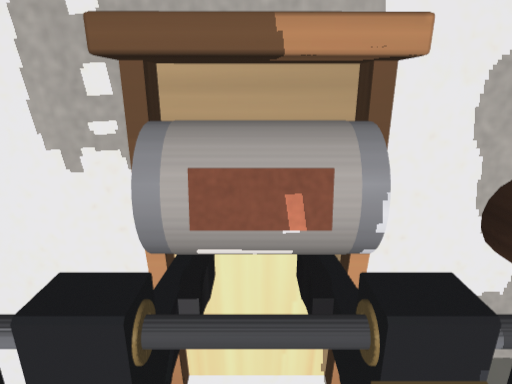

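```bash
python3 -m jog '[2,0,0,0,0,0,40, 4,0,0,0,0,0,40, 5.5,0,0,0,0,0,40, 7,0,0,0,0,0,40, 8.5,0,0,0,0,0,40, 10,0,0,0,0,0,40, 11.5,0,0,0,0,0,40, 13,0,0.3,0,0,0,40, 14.5,0,0.6,0,0,0,40, 16,0,1,0,0,0,40, 17.5,0,1.3,0,0,0,40, 19,0,1.6,0,0,0,40]'
python3 - <<'E'
from h import *
s=arm.read_state();print(go(-165,0,21),rk(s["eef_pos"]),s["wrist_force"])
p,d=arm.read_camera("wrist");cv2.imwrite("pics/w8.png",p[:,:,::-1])
E
```

```text
time: 12.68
eef_pos: [571.3, -6.3, 40.3]
eef_rot: [3.142, 0.0, 1.51]
wrist_force: [-0.6, -1.3, -0.1]
grip_width: 40.0
(array([-219.7,    0.3,   19.3]), array([0. , 0. , 0.1])) [54.7  0.7 40.3] [-0.58243758 -1.29888162 -0.05696564]
```

View pics/w8.png

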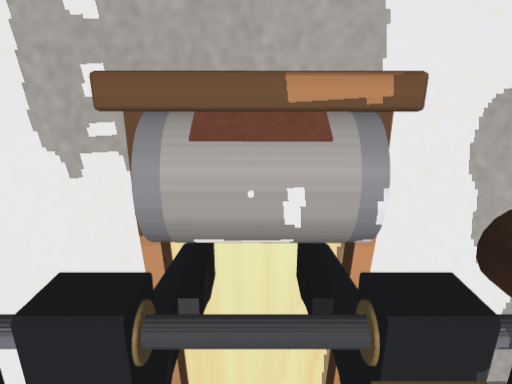

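The can's rear edge has moved from row 254 to 240, away from the fingertips and up against the end board. That suggests it dropped into the seat. I'll check by depth before backing off.

```bash
cat > chk.py <<'E'
from h import *
import sys
from scipy.optimize import least_squares
n=sys.argv[1];s=arm.read_state();p,d=arm.read_camera(n);cv2.imwrite(f"pics/{sys.argv[2]}.png",p[:,:,::-1])
c=arm.camera_info(n)
if n=="wrist":
    T=np.eye(4);T[:3,:3]=Ro.from_euler("xyz",s["eef_rot"]).as_matrix();T[:3,3]=s["eef_pos"];T=T@c["mount"]
else: T=c["cam_to_world"]
v,u=np.mgrid[:384,:512]
P=(np.stack([(u-c["cx"])/c["fx"]*d,(v-c["cy"])/c["fy"]*d,d],-1)@T[:3,:3].T+T[:3,3])-O
X=P@U;Y=P@V;Z=P[...,2]
m=(d>0)&(abs(Y)<40)&(X>60)&(X<118)&(Z>50)&(Z<90)
f=lambda t:np.hypot(X[m]-t[0],Z[m]-t[1])-28
r=least_squares(f,[97,46],loss="huber",f_scale=2)
print("n",m.sum(),"can X,z",r.x.round(1),"top z",np.percentile(Z[m],98).round(1),"rms",f(r.x).std().round(2))
b=(d>0)&(abs(Y)<50)&(X>118)&(X<150)&(Z>55);print("board X",np.percentile(X[b],[2,98]).round(1),"z",np.median(Z[b]).round(1))
E
python3 chk.py wrist w9; python3 chk.py top t9
```

```text
n 27836 can X,z [97.  45.7] top z 84.8 rms 6.43
board X [118.5 140.9] z 61.0Traceback (most recent call last):
  File "chk.py", line 15, in <module>
    print("n",m.sum(),"can X,z",r.x.round(1),"top z",np.percentile(Z[m],98).round(1),"rms",f(r.x).std().round(2))
                                                     ~~~~~~~~~~~~~^^^^^^^^^
    return _quantile_unchecked(
        a, q, axis, out, overwrite_input, method, keepdims, weights)
    return _ureduce(a,
                    func=_quantile_ureduce_func,
    ...<5 lines>...
                    overwrite_input=overwrite_input,
                    method=method)
    r = func(a, **kwargs)
    result = _quantile(arr,
                       quantiles=q,
    ...<2 lines>...
                       out=out,
                       weights=wgt)
    slices_having_nans = np.isnan(arr[-1, ...])
                                  ~~~^^^^^^^^^
IndexError: index -1 is out of bounds for axis 0 with size 0
```

Fit gives can X 97.0, z 45.7, which is home. Backing off a little first, staying behind the can, then checking again.

```bash
python3 -m jog '[-2,0,0,0,0,0,40, -4,0,0,0,0,0,40, -7,0,0,0,0,0,40, -10,0,0,0,0,0,40, -14,0,-1,0,0,0,40,-14,0,-1,0,0,0,40]'; python3 chk.py wrist w10
```

```text
time: 13.58
eef_pos: [570.6, -20.8, 41.4]
eef_rot: [3.141, 0.0, 1.509]
wrist_force: [0.7, -0.1, 0.6]
grip_width: 40.1
n 25559 can X,z [99.2 45.2] top z 73.9 rms 0.56
board X [118.4 140.8] z 61.0
```

View pics/w10.png

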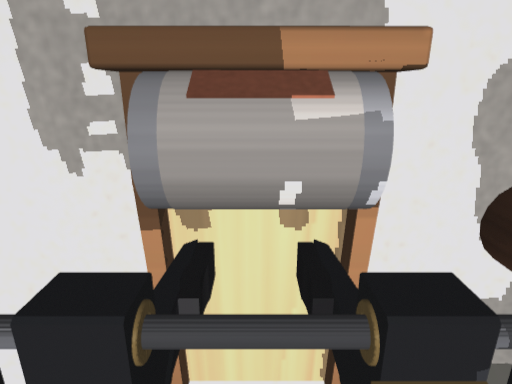

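Seated and at rest with the fingers clear. Moving away up and back.

```bash
python3 -m jog '[-12,0,-15,0,0,0,40, -25,0,-45,0,0,0,40, -40,0,-85,0,0,0,40, -60,0,-130,0,0,0,40, -100,-20,-165,0,0,0,40, -140,-50,-180,0,0,0,40, -180,-80,-180,0,0,0,40, -220,-100,-180,0,0,0,40, -240,-100,-180,0,0,0,40, -240,-100,-180,0,0,0,40]'; python3 chk.py top t11; python3 - <<'E'
from h import *
p,d=arm.read_camera("scene");cv2.imwrite("pics/s11.png",p[:,:,::-1])
E
```

```text
time: 14.88
eef_pos: [456.4, -255.1, 222.1]
eef_rot: [3.14, 0.0, 1.507]
wrist_force: [-0.0, 0.3, 0.1]
grip_width: 39.9
n 954 can X,z [97.7 46.1] top z 76.0 rms 1.25
board X [118.6 139.1] z 61.6
```

View pics/t11.png

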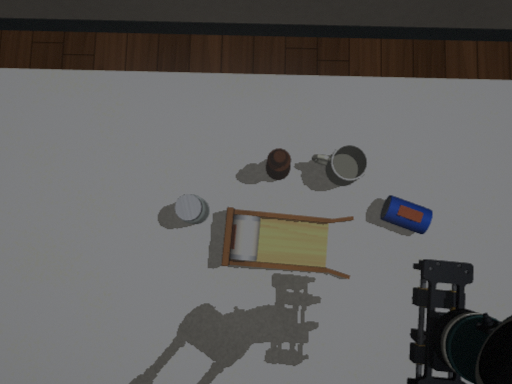

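View pics/s11.png

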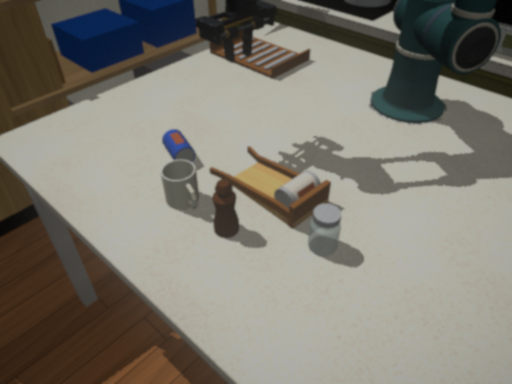

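The can is in the seat against the end board, at top (246,238) and scene (296,187). The mug, mill, jar and blue can are at the same pixels as at the start, and the arm is well clear.

```bash
python3 -c "
from station import arm
print(arm.hand_in())"
```

```text
the job is handed in; nothing more can be done
None
```

The pale can is home in the seat against the end board. I pushed it up the ramp slowly with two fingertips 40 mm apart, staying behind it all the way until it dropped in. Then I backed off, lifted clear and handed in at about 15 s.

- **Can position:** the last top-camera fit put the can at x = 97.7 mm, z = 46.1 mm in the rack's frame, against a target of 97 and 46. The wrist camera gave 99.2 and 45.2 just after I backed off, which agrees within calibration error and the seat's 3 mm play. One wrist fit taken before backing off had a poor residual, probably because the gripper was in view, so I relied on the later two. A top view taken at the same moment gave no usable points on the can and the script stopped.
- **Rolling back:** I saw no roll-back in the pictures between moves.
- **Forces:** the readings at the end of each move stayed under 3 N.
- **Other things:** in the final views the mug, jar, mill and blue can were at the same pixels as at the start, judged by eye rather than re-measured. The arm was touching nothing.

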